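Load the drying rack and run the dryer lever up through its gate

ROBOT

A 6-joint arm with a two-finger parallel gripper is mounted at the origin on the work surface. World frame = base frame: x ahead of the robot, y to its left, z up, the work surface at z = 0. Lengths are in m, angles in rad, forces in N, time in s.
With the tool pointing down it reaches from about 0.4 to 0.925 m from the base axis. Payload 12.5 kg.
Tool frame: the origin (TCP) lies between the finger pads; the fingertips stand 11 mm ahead of it and the grasp point (between the pads) lies 8 mm behind it; z points along the fingers, y is the line along which they close (so a half turn about z gives the same grasp; the last joint's range is limited). The gripper opens to 95 mm and grips with 3 to 60 N. Pads are 20 mm wide; open, the fingers measure 119 mm over their backs; the gripper's body (75 mm by 180 mm) begins 59 mm behind the grasp point.
Start: joints at [1.028, 0.491, 1.559, -0, 1.092, -0.106], TCP at [0.264, 0.566, 0.204] pointing down, gripper open.
Joint ranges: [-3.1, 3.1], [-0.84, 2.19], [0.05, 2.79], [-1.13, 4.28], [0.06, 2.93], [-2.69, 2.69]. Speed limits (rad/s): [2.22, 2.22, 2.79, 3.14, 3.14, 3.14].

INTERFACE

Orientations are given as [roll, pitch, yaw] about the fixed x, y, z axes, in that order (R = Rz(yaw) Ry(pitch) Rx(roll)).
In Python, from plant import manip, kin, readout, snapshot, ticket gives the robot as it stands. Calls block until the motion is done:
- manip.move_pose(position, orientation): joint-space move of the TCP to a pose.
- manip.servo_line(position, orientation=None, speed=0.15, guard=None): straight line of the TCP; orientation=None keeps the orientation; speed is the mean speed in m/s. With guard (N) it stops when the force on the tool has changed by that much, and returns True; else False.
- manip.goto_joints(angles): joint-space move.
- manip.set_gripper(opening): finger opening in m; the grip force is fixed at half the most; returns when the fingers have stopped.
- manip.wait(seconds).
- kin.solve_ik(position, orientation): joint angles nearest the present ones, or None.
- readout.sense(): the state.
- snapshot(name): name is "scene" or "side" or "wrist"; returns a dict with "frame" (480x640x3 uint8, red, green, blue), "z_map" (480x640 float32, m along the optical axis (not along the pixel's ray), 0 where there is no reading), "fovy" (degrees; the focal length in pixels is half the picture's height over the tangent of half this angle, whatever the lens; pixels are square), "cx", "cy" (the principal point, pixels), "k1" (the pictures are not rectified: a ray, as slopes to the right and down, at radius r is drawn at 1 + k1 r^2 times it, then the intrinsics apply), "eye" and "rotation" of the camera in the world; the wrist camera has in their place "T_tool_cam" (4x4, takes a point from camera to tool coordinates, whose origin is the TCP and whose axes are the flange's). Camera axes: x right, y up, looking along -z (the intrinsics and any distortion apply to the point x, -y, -z); pixel columns grow to the right and rows downward; lengths in m; the calibration is good to about 2 mm. A picture is of the moment at which its call begins: read the wrist's pose just before it.
A pose or a line that the arm cannot do raises manip.MotionError and nothing moves.
- ticket.close_job(): hands the job in; it is judged then, once.
The state is a dict: "clock": time; "joint_pos": joint angles; "joint_vel": joint speeds; "effort": joint torques, N m; "eef_pos": TCP position; "tool_rot": TCP orientation; "wrist_force": force on the tool from outside, world axes, zero at the start; "torque": the same for the moment, N m; "gripper_width": finger opening in m; "grasp_force": force on a finger pad.
Only numpy, scipy, OpenCV 4.12 (cv2) and the standard library are available. Lean on these libraries where they do the work, as an engineer would, in place of code of your own. Each camera call takes 0.05 s, during which the arm holds its last target. There are 200 camera calls.

TASK

First bring the black gate lever back through its zigzag gate to the loading notch (blue dot). Then, with it there, set every beaker on the drying rack in one neat row centred on the terracotta line, still upside down, and every egg-shaped pot in a row centred on the blue line, mouth up, none touching its row-mates. When all are loaded, move the lever through the gate fully into the yellow, then the green, then the red notch, stopping a full second in each, and leave it in the red one with the rows still in order; leave the jars, mug, bowl, brush and rib where they are.

Things in the scene. Friction and masses are not known exactly. Their poses are not given: they have to be found in the camera images.
- row_terracotta (a point): middle of the terracotta-red line painted on the drying rack's wooden deck, at deck height. The line runs 150 mm each way along this frame's y; z is up, x points across the deck, away from the robot, to the blue line. The deck is 220 mm (x) by 320 mm (y), top 40 mm above the table, and reaches 60 mm to the -x side of this line. The fixed rack stands differently each time
- row_blue (a point): middle of the blue line on the same deck, parallel to the terracotta line, 100 mm beyond it (+x); same axes and length. The deck ends 60 mm to its +x side; from 90 to 140 mm to its +x side stands an aluminium air duct, 90 mm above the table, with a yellow damper (110 mm) on top that slides as the lever moves
- beaker1_mid (a point): beige clay beaker standing upside down (closed foot upwards), centre, half-way up. 78 mm high, 60 mm across at the bottom tapering to 52 mm at the top; about 0.16 kg. z is its upright axis. Absent in some runs
- beaker2_mid (a point): beige clay beaker standing upside down (closed foot upwards), centre, half-way up. 78 mm high, 60 mm across at the bottom tapering to 52 mm at the top; about 0.16 kg. z is its upright axis. Absent in some runs
- beaker3_mid (a point): beige clay beaker standing upside down (closed foot upwards), centre, half-way up. 78 mm high, 60 mm across at the bottom tapering to 52 mm at the top; about 0.16 kg. z is its upright axis. Absent in some runs
- pot1_mid (a point): paler round egg-shaped clay pot, mouth upwards with a broken-shell rim, centre, half-way up. 58 mm high, 60 mm across at the belly (24 to 38 mm above its base), 46 mm across at the base, 46 mm at the rim; about 0.14 kg. z is its upright axis. Absent in some runs
- pot2_mid (a point): paler round egg-shaped clay pot, mouth upwards with a broken-shell rim, centre, half-way up. 58 mm high, 60 mm across at the belly (24 to 38 mm above its base), 46 mm across at the base, 46 mm at the rim; about 0.14 kg. z is its upright axis. Absent in some runs
- knob (a point): centre of the gate lever's round black knob: 36 mm across, 102 to 140 mm above the table, on a 12 mm stem in the slot of an aluminium gate plate (top 70 mm above the table) on a green fixed console that stands differently each time. The lever stays upright and slides level: lever_u grows along this frame's +x, lever_v along +y. 2 to 4 N move it; it stays where left; gate walls are solid
- lever_u (a joint): lever travel (m) along the console, away from the robot. Slot: a square zigzag 20 mm wide (4 mm play each side of the stem). Its centre line in (lever_u, lever_v), mm: (0,0) blue dot, loading notch; (34,0); (34,28) yellow dot, first notch; (68,28); (68,0) green dot, second notch; (102,0); (102,28) red dot, third notch and end. Dots are painted on the plate just outside the notches
- lever_v (a joint): lever travel across the console, to the robot's left (m): 0 in the right-hand legs, 0.028 in the left-hand legs; see lever_u
- glaze_jar: bystander: small jar with a blue cap, 54 mm across, 75 mm high, standing among the ware; origin under its centre
- slip_jar: bystander: larger jar with a white cap, 68 mm across, 100 mm high; origin under its centre
- mug: bystander: blue mug, 68 mm across, 85 mm high; origin under its centre
- bowl: bystander: terracotta bowl, 100 mm across, 50 mm high; origin under its centre
- brush: bystander: brush lying on the table at the far side
- rib: bystander: wooden shaping rib, 90 x 45 x 8 mm, lying flat; origin under its centre
Mind the look-alikes: they are no part of the job. Leave any turquoise look-alike of the part that bears pot1_mid alone.

How it is judged:
By the outcome, as a careful person would: the job done as asked, in the order asked, and still so for the second after the job is handed in, with the robot touching nothing.
Of beaker1, beaker2, beaker3, pot1, pot2 only 3 to 5 are there at a start; the rules pass over those that are not, and their reading is None.
At some moment in a run one of beaker1, beaker2, beaker3 may be knocked a few centimetres aside while the robot is not near it.
It also fails if it takes over 210 s, if anything falls off the work surface, if the arm or the gripper's body presses on something with over 40 N, if the wrist force passes 120 N, or if a joint passes its speed limit or range.

## Working session

There is one attempt and no reset: what is moved stays moved. The work goes in short steps, each a Python script; the robot and the scene stay as the last script left them, time stands still between calls to the robot, and variables do not carry over. Pictures are saved under pics/ and viewed, at most 14 in all, crops included, and the job is handed in when it is done.

```bash
ls; mkdir -p pics; cat > h.py <<'E'
import numpy as np, cv2
from plant import manip, kin, readout, snapshot, ticket
def save(s,n): cv2.imwrite(f'pics/{n}.png', s['frame'][:,:,::-1])
def campose(s, st=None):
    if 'eye' in s: 
        return np.array(s['eye']), np.array(s['rotation']).reshape(3,3)
    from scipy.spatial.transform import Rotation as R
    T=np.array(s['T_tool_cam']); Rt=R.from_euler('xyz',st['tool_rot']).as_matrix()
    return np.array(st['eef_pos'])+Rt@T[:3,3], Rt@T[:3,:3]
def slopes(s,uv):
    f=240/np.tan(np.radians(s['fovy'])/2)
    K=np.array([[f,0,s['cx']],[0,f,s['cy']],[0,0,1.]])
    return cv2.undistortPoints(np.array(uv,float).reshape(-1,1,2),K,np.array([s['k1'],0,0,0,0.])).reshape(-1,2) if 0 else _und(uv,f,s)
def _und(uv,f,s):
    d=(np.array(uv,float).reshape(-1,2)-[s['cx'],s['cy']])/f; a=d.copy()
    for _ in range(20): a=d/(1+s['k1']*(a**2).sum(1,keepdims=True))
    return a
def onplane(s,uv,z,st=None):
    e,R=campose(s,st); a=slopes(s,uv)
    r=np.c_[a[:,0],-a[:,1],-np.ones(len(a))]@R.T
    return e+r*((z-e[2])/r[:,2])[:,None]
def cloud(s,st=None):
    v,u=np.mgrid[0:480,0:640]; a=slopes(s,np.c_[u.ravel(),v.ravel()])
    e,R=campose(s,st); z=s['z_map'].ravel()[:,None]
    return (e+(np.c_[a[:,0],-a[:,1],-np.ones(len(a))]*z)@R.T).reshape(480,640,3)
E
python3 - <<'E'
from h import *
st=readout.sense(); print(st['tool_rot'],st['clock'],st['gripper_width'])
for n in ['scene','side']:
    s=snapshot(n); save(s,n+'0'); print(n,s['eye'],s['fovy'],s['k1'])
    np.savez(n+'0.npz',**s)
E
```

```text
pics
[-3.14047702e+00 -1.07324697e-04  2.70473078e+00] 0.0 0.09510334501980762
scene [ 1.01357081 -0.63619075  0.87482949] 53.4718393766579 -0.11396741120649716
side [ 0.16388328 -0.73434929  1.1326767 ] 43.5668113559735 -0.18536857256109124
```

View pics/scene0.png

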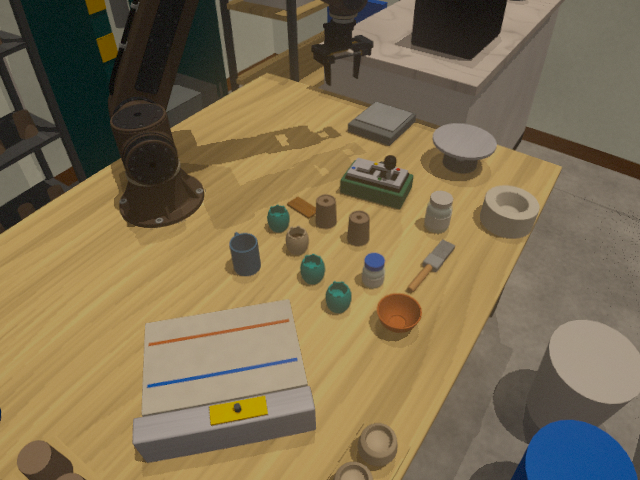

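View pics/side0.png

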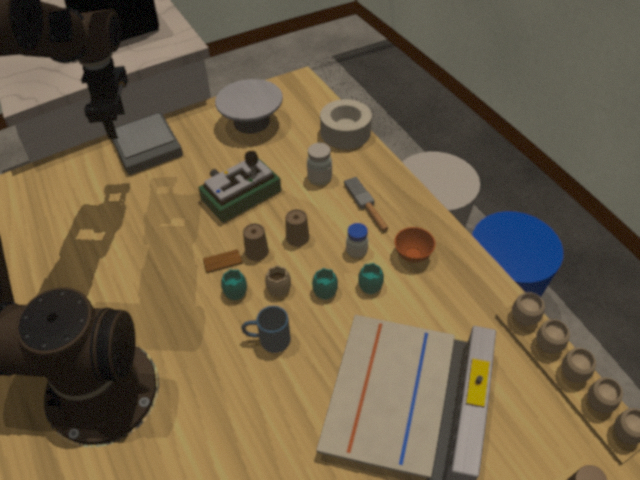

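Two beakers (side view 255,241 and 296,227), one pale pot (278,282) and three turquoise decoys are visible. The lever is at about (251,160), and the rack is at lower right. Next I'll measure these.

```bash
cat > m.py <<'E'
from h import *
for n in ['scene','side']:
    s=dict(np.load(n+'0.npz')); s={k:(v if v.ndim else v.item()) for k,v in s.items()}
    P=cloud(s); hsv=cv2.cvtColor(s['frame'],cv2.COLOR_RGB2HSV); H,S,V=[hsv[...,i].astype(int) for i in range(3)]
    print(n)
    ok=s['z_map']>0; Z=P[...,2]
    # lines
    deck=ok&(abs(Z-.04)<.012)
    for nm,m in [('terra',deck&((H<12)|(H>172))&(S>110)),('blue',deck&(H>100)&(H<125)&(S>120))]:
        k,l,stt,c=cv2.connectedComponentsWithStats(m.astype(np.uint8)); i=1+np.argmax(stt[1:,4])
        v,u=np.where(l==i); q=onplane(s,np.c_[u,v],.04)[:,:2]; mu=q.mean(0); d=np.linalg.svd(q-mu,full_matrices=False)[2][0]
        t=(q-mu)@d; print(nm,stt[i],'mid',mu+d*(t.max()+t.min())/2,'len',np.ptp(t),'ang',np.degrees(np.arctan2(d[1],d[0])))
    # objects above the table
    m=(ok&(Z>.02)&(Z<.2)&(P[...,0]>.15)&(P[...,0]<1.1)&(abs(P[...,1])<.7)).astype(np.uint8)
    m=cv2.erode(m,np.ones((3,3),np.uint8))
    k,l,stt,c=cv2.connectedComponentsWithStats(m)
    for i in range(1,k):
        if stt[i,4]<60: continue
        q=P[l==i]; top=q[:,2]>np.percentile(q[:,2],98)-.012
        a=q[top]; print(c[i].astype(int),stt[i,4],'top c',((a.min(0)+a.max(0))/2).round(3),'ztop',q[:,2].max().round(3),'span',np.ptp(a,axis=0).round(3)[:2],'hsv',[int(np.median(x[l==i])) for x in (H,S,V)])
E
python3 m.py
```

```text
Traceback (most recent call last):
  File "m.py", line 4, in <module>
    P=cloud(s); hsv=cv2.cvtColor(s['frame'],cv2.COLOR_RGB2HSV); H,S,V=[hsv[...,i].astype(int) for i in range(3)]
  File "h.py", line 24, in cloud
    e,R=campose(s,st); z=s['z_map'].ravel()[:,None]
        ~~~~~~~^^^^^^
  File "h.py", line 6, in campose
    return np.array(s['eye']), np.array(s['rotation']).reshape(3,3)
                               ~~~~~~~~~~~~~~~~~~~~~~~~~~~~~~~^^^^^
ValueError: cannot reshape array of size 3 into shape (3,3)
```

```bash
python3 - <<'E'
t=open('h.py').read()
t=t.replace("import numpy as np, cv2","import numpy as np, cv2\nfrom scipy.spatial.transform import Rotation as R_")
t=t.replace("np.array(s['rotation']).reshape(3,3)","R_.from_euler('xyz',s['rotation']).as_matrix()")
t=t.replace("    from scipy.spatial.transform import Rotation as R\n","").replace("R.from_euler('xyz',st","R_.from_euler('xyz',st")
i=t.index("    K=np.array"); j=t.index("def _und"); t=t[:i]+"    return _und(uv,f,s)\n"+t[j:]
open('h.py','w').write(t)
E
python3 m.py
```

```text
scene
terra [249 326   2   3   3] mid [ 0.53833966 -0.2250797 ] len 0.0054922143791890626 ang -73.80785060851896
blue [148 358 149  29 376] mid [ 0.56541407 -0.34058866] len 0.2964751837576981 ang -133.75681088611333
[374 127] 664 top c [0.347 0.657 0.04 ] ztop 0.047 span [0.161 0.081] hsv [18, 45, 103]
[461 144] 1269 top c [0.664 0.626 0.093] ztop 0.101 span [0.19  0.141] hsv [14, 32, 154]
[377 179] 2033 top c [0.548 0.367 0.134] ztop 0.144 span [0.029 0.024] hsv [18, 86, 81]
[509 209] 1931 top c [0.883 0.465 0.07 ] ztop 0.078 span [0.141 0.146] hsv [18, 66, 127]
[438 209] 726 top c [0.725 0.335 0.099] ztop 0.106 span [0.055 0.056] hsv [18, 59, 111]
[325 209] 430 top c [0.464 0.179 0.075] ztop 0.082 span [0.052 0.049] hsv [17, 117, 88]
[277 217] 325 top c [0.368 0.093 0.057] ztop 0.064 span [0.052 0.052] hsv [70, 73, 82]
[358 225] 462 top c [0.573 0.172 0.074] ztop 0.081 span [0.05  0.053] hsv [16, 115, 89]
[297 238] 360 top c [0.461 0.053 0.057] ztop 0.065 span [0.052 0.054] hsv [18, 104, 103]
[244 251] 814 top c [ 0.388 -0.068  0.081] ztop 0.089 span [0.077 0.067] hsv [23, 23, 67]
[... 2208 characters left out ...]
81 -0.069  0.081] ztop 0.089 span [0.076 0.068] hsv [30, 25, 50]
[388 396] 15060 top c [ 0.528 -0.312  0.04 ] ztop 0.048 span [0.37  0.374] hsv [19, 58, 157]
[552 335] 743 top c [ 0.893 -0.39   0.074] ztop 0.081 span [0.059 0.062] hsv [17, 88, 93]
[471 406] 4165 top c [ 0.647 -0.425  0.099] ztop 0.112 span [0.248 0.252] hsv [15, 30, 153]
[578 364] 814 top c [ 0.892 -0.474  0.074] ztop 0.082 span [0.061 0.062] hsv [17, 89, 95]
[605 394] 835 top c [ 0.893 -0.555  0.074] ztop 0.082 span [0.061 0.06 ] hsv [17, 89, 97]
[628 425] 681 top c [ 0.891 -0.636  0.074] ztop 0.082 span [0.057 0.058] hsv [17, 88, 96]
[588 474] 326 top c [ 0.727 -0.668  0.096] ztop 0.103 span [0.052 0.042] hsv [15, 95, 119]
```

There are two beakers, one pale pot, and the rack yaw is about -43.75°. Next: a wrist view of the console.

```bash
python3 - <<'E'
from h import *
p=[0.264,0.566,0.36]; manip.servo_line(p,speed=.3)
manip.move_pose([0.49,0.33,0.38],[np.pi,0,np.radians(35)])
st=readout.sense(); s=snapshot('wrist'); save(s,'w1'); np.savez('w1.npz',**s,eef_pos=st['eef_pos'],tool_rot=st['tool_rot'])
print(s['T_tool_cam'],s['fovy'],s['k1'],st['eef_pos'],st['tool_rot'],st['clock'],campose(s,st))
E
```

```text
[[-6.77185576e-04  9.67494645e-01  2.52890596e-01  6.97116151e-02]
 [ 9.99999770e-01  6.64308448e-04  1.36306191e-04  5.54796782e-04]
 [-3.61218494e-05  2.52890630e-01 -9.67494872e-01 -1.80735962e-01]
 [ 0.00000000e+00  0.00000000e+00  0.00000000e+00  1.00000000e+00]] 64.44272094568672 0.0018992826152738804 [0.48968134 0.33040049 0.37939213] [-3.14128914e+00  1.02159526e-03  6.12794769e-01] 2.15 (array([0.54721015, 0.37010299, 0.56005661]), array([[ 5.74601603e-01,  7.91579161e-01,  2.07931310e-01],
       [-8.18433214e-01,  5.55830772e-01,  1.45668207e-01],
       [-2.66703571e-04, -2.53879075e-01,  9.67235930e-01]]))
```

View pics/w1.png

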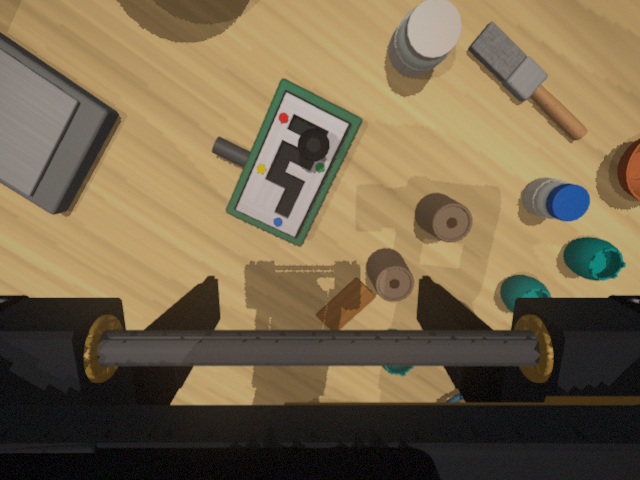

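The dots are at blue (278,222), yellow (262,169), green (320,167) and red (283,118), with the knob at (313,145). Next I'll fit the gate frame.

```bash
cat > gate.py <<'E'
from h import *
s=dict(np.load('w1.npz')); s={k:(v if v.ndim else v.item()) for k,v in s.items()}
hsv=cv2.cvtColor(s['frame'],cv2.COLOR_RGB2HSV); H,S,V=[hsv[...,i].astype(int) for i in range(3)]
roi=np.zeros((480,640),bool); roi[70:255,215:370]=1
g=(roi&(H>55)&(H<95)&(S>90)&(V>40)).astype(np.uint8)
k,l,t,c=cv2.connectedComponentsWithStats(g); i=1+np.argmax(t[1:,4])
cn=max(cv2.findContours((l==i).astype(np.uint8),0,2)[0],key=cv2.contourArea)
hull=cv2.fillConvexPoly(np.zeros((480,640),np.uint8),cv2.convexHull(cn),1).astype(bool)
q=onplane(s,cn.reshape(-1,2),.07,s)[:,:2]
r=cv2.minAreaRect((q*1000).astype(np.float32)); print('green rect',r)
b=cv2.boxPoints(r); e=b[1]-b[0]; f=b[2]-b[1]; e=e if np.hypot(*e)>np.hypot(*f) else f
if e[0]<0:e=-e
yaw=np.arctan2(e[1],e[0]); print('yaw',np.degrees(yaw))
X=np.array([np.cos(yaw),np.sin(yaw)]); Y=np.array([-X[1],X[0]]); c0=np.array(r[0])/1000
def uv(pix,z): d=onplane(s,pix,z,s)[:,:2]-c0; return np.c_[d@X,d@Y]*1000
for n,m in [('blue',(H>105)&(H<125)&(S>100)),('yel',(H>20)&(H<32)&(S>150)),('green',(H>45)&(H<90)&(S>100)&(l!=i)),('red',((H<8)|(H>172))&(S>130))]:
    k2,l2,t2,c2=cv2.connectedComponentsWithStats((m&hull).astype(np.uint8)); j=1+np.argmax(t2[1:,4]); print(n,c2[j],t2[j,4],uv(c2[j],.07))
dark=(hull&(V<75)&(l!=i)).astype(np.uint8)
v,u=np.where(dark>0); a=uv(np.c_[u,v],.07); print('dark uv pct',np.percentile(a,[0,.5,2,50,98,99.5,100],axis=0).round(1).tolist())
can=np.zeros((200,300),np.uint8)
for (x,y) in a: can[int(100-y),int(150+x)]=1
cx,R=cv2.minEnclosingCircle(np.argwhere(0*dark+ (V<45)*hull*1>0)[:,::-1].astype(np.float32).reshape(-1,1,2)); print('V<45',cx,R)
# rectified top-down gate image: rows +v up, cols u, 4px/mm
uu,vv=np.meshgrid(np.arange(-80,80,.25),np.arange(55,-55,-.25))
W=np.c_[(c0+(uu.reshape(-1,1)*X+vv.reshape(-1,1)*Y)/1000),np.full(uu.size,.07)]
E,R=campose(s,s); p=(W-E)@R; F=240/np.tan(np.radians(s['fovy'])/2)
mx=(p[:,0]/-p[:,2]*F+s['cx']).reshape(uu.shape).astype(np.float32); my=(-p[:,1]/-p[:,2]*F+s['cy']).reshape(uu.shape).astype(np.float32)
im=cv2.remap(s['frame'],mx,my,cv2.INTER_LINEAR)[:,:,::-1].copy()
for k in range(0,640,40): cv2.putText(im,str(k//4-80),(k,438),0,.35,(0,0,255)); cv2.line(im,(k,0),(k,6),(0,0,255))
for k in range(20,440,40): cv2.putText(im,str(55-k//4),(2,k+4),0,.35,(0,0,255))
cv2.imwrite('pics/gate.png',im); print(c0)
E
python3 gate.py
```

```text
green rect ((560.7618408203125, 422.80615234375), (69.88709259033203, 132.8335418701172), 55.45304870605469)
yaw -34.546967Traceback (most recent call last):
  File "gate.py", line 17, in <module>
    k2,l2,t2,c2=cv2.connectedComponentsWithStats((m&hull).astype(np.uint8)); j=1+np.argmax(t2[1:,4]); print(n,c2[j],t2[j,4],uv(c2[j],.07))
                                                                                 ~~~~~~~~~^^^^^^^^^^
    return _wrapfunc(a, 'argmax', axis=axis, out=out, **kwds)
    return bound(*args, **kwds)
ValueError: attempt to get argmax of an empty sequence
```

```bash
sed -i "s/^cn=max.*/&\nprint(t[i],cv2.boundingRect(cn),[int(x[95,288]) for x in (H,S,V)],hsv[222,278],hsv[92,300])/" gate.py; python3 gate.py 2>&1 | head -4; python3 -c "
from h import *
s=dict(np.load('w1.npz')); s={k:(v if v.ndim else v.item()) for k,v in s.items()}
print(onplane(s,[[293,160],[265,225],[320,110]],.07,s), s['cx'],s['cy'])"
```

```text
[250  79 101  79 968] (250, 79, 101, 79) [8, 16, 192] [109 156 160] [ 68 103 116]
green rect ((560.7618408203125, 422.80615234375), (69.88709259033203, 132.8335418701172), 55.45304870605469)
yaw -34.546967
Traceback (most recent call last):
[[0.51419377 0.3854897  0.07      ]
 [0.4240963  0.36883468 0.07      ]
 [0.58227296 0.39192255 0.07      ]] 318.01145875365745 245.0058087547059
```

Only part of the green frame was caught, because the shadowed parts came out as a separate component. I'll relax the mask and merge the components.

```bash
sed -i "s/&(S>90)&(V>40)/\&(S>60)\&(V>25)/; s/^k,l,t,c=cv2.*/g=cv2.morphologyEx(g,3,np.ones((7,7),np.uint8)); &/" gate.py
sed -i "s/^cx,R=cv2.*//; s/^g=cv2.morphologyEx(g,3,np.ones((7,7),np.uint8)); k,/g=cv2.morphologyEx(g,cv2.MORPH_CLOSE,np.ones((5,5),np.uint8)); k,/" gate.py
python3 gate.py
```

```text
[ 227   79  134  166 2933] (227, 79, 134, 166) [8, 16, 192] [109 156 160] [ 68 103 116]
green rect ((506.66357421875, 382.89080810546875), (178.88121032714844, 107.98731231689453), 9.112552642822266)
yaw 9.112549
blue [277.5 221.5] 52 [[-72.31219743 -13.61919446]]
yel [260.75 168.45] 60 [[-19.44815583  33.60713524]]
green [319.59615385 167.        ] 52 [[ 14.72394531 -32.46446369]]
red [283.07042254 117.42253521] 71 [[48.60863418 33.77538835]]
dark uv pct [[-81.2, -45.8], [-73.5, -45.2], [-59.6, -44.5], [15.0, -6.0], [78.0, 44.2], [78.8, 44.7], [79.1, 54.5]]
[0.50666357 0.38289081]
```

View pics/gate.png

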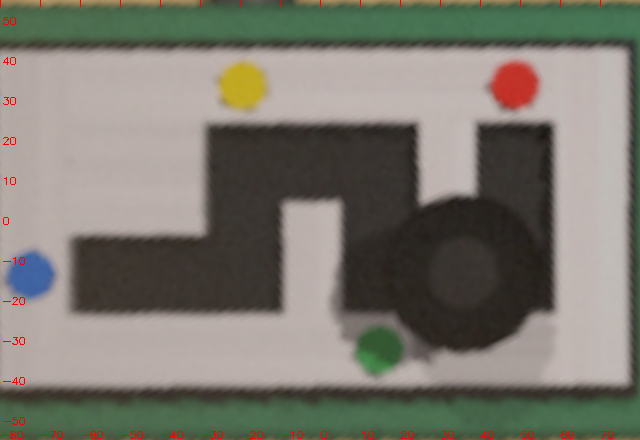

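The rectified gate image is clear. The slot origin (blue notch) is at local (-52,-14) mm and the knob is at (36,-14), so lever u≈88, v≈0. I'll grip it and retrace the path.

```bash
cat >> h.py <<'E'
GY=np.radians(9.11); GX=np.array([np.cos(GY),np.sin(GY)]); GV=np.array([-GX[1],GX[0]])
G0=np.array([0.50666,0.38289])-.0523*GX-.0138*GV; ZK=.113
def g(u,v): return G0+(u*GX+v*GV)/1000
def lev(): d=np.array(readout.sense()['eef_pos'][:2])-G0; return (np.array([d@GX,d@GV])*1000).round(1)
def go(u,v,guard=14,speed=.06):
    hit=manip.servo_line([*g(u,v),ZK],speed=speed,guard=guard); st=readout.sense()
    f=np.array(st['wrist_force'][:2]); print((u,v),'hit',hit,'at',lev(),'F',(f@GX).round(1),(f@GV).round(1),'w',round(st['gripper_width'],4),'t',round(st['clock'],1)); return hit
E
python3 - <<'E'
from h import *
O=[np.pi,0,GY]
manip.move_pose([*g(88,0),.24],O); manip.set_gripper(.07)
manip.servo_line([*g(88,0),ZK],speed=.15)
print(lev(),readout.sense()['wrist_force']); manip.set_gripper(.0)
st=readout.sense(); print(st['gripper_width'],st['grasp_force'],st['wrist_force'])
if not go(68,0): go(68,28)
E
```

```text
[88.5  0.2] [-0.31864574 -0.44673222 -0.09288738]
0.033264982560578436 29.56597812473774 [-0.49699152  1.90939335  0.18359345]
(68, 0) hit False at [67.1  0. ] F -1.6 2.3 w 0.0332 t 5.7
(68, 28) hit False at [68.  28.7] F -2.3 1.6 w 0.0331 t 6.3
```

```bash
python3 - <<'E'
from h import *
go(34,28) or go(34,0) or go(0,0) or go(-8,0,guard=10)
E
```

```text
(34, 28) hit False at [33.5 28. ] F -1.1 2.3 w 0.0327 t 7.0
(34, 0) hit False at [34.  -0.8] F -2.0 -2.2 w 0.033 t 7.7
(0, 0) hit False at [-0.6  0. ] F -2.4 -1.6 w 0.0332 t 8.4
(-8, 0) hit True at [-5.7  0.1] F 6.3 -1.3 w 0.0334 t 8.6
```

```bash
python3 - <<'E'
from h import *
go(0,0); manip.set_gripper(.07)
p=readout.sense()['eef_pos']; manip.servo_line([p[0],p[1],.26],speed=.25)
manip.move_pose([.42,.12,.40],[np.pi,0,0])
st=readout.sense(); s=snapshot('wrist'); save(s,'w2'); np.savez('w2.npz',**s,eef_pos=st['eef_pos'],tool_rot=st['tool_rot']); print(st['clock'])
E
```

```text
(0, 0) hit False at [0.1 0. ] F -0.9 -1.2 w 0.0329 t 8.8
11.4833
```

View pics/w2.png

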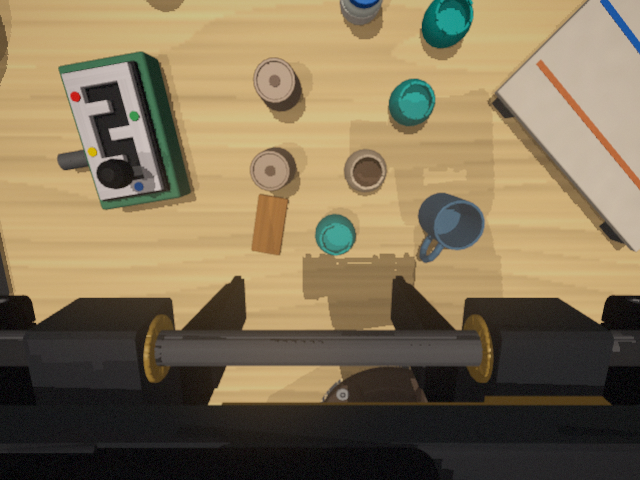

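Beakers have their tops at (275,80) and (270,170), and the pot is at (366,172). The lever is in the blue notch. Next I'll locate them from wrist depth.

```bash
cat >> h.py <<'E'
def wshot():
    st=readout.sense(); s=snapshot('wrist'); s['eef_pos']=st['eef_pos']; s['tool_rot']=st['tool_rot']; return s
def blobs(s,zmax=.12):
    """beige/any objects: list of (xy centre from top slice, ztop, radius, hue, px)"""
    P=cloud(s,s); Z=P[...,2]; hsv=cv2.cvtColor(s['frame'],cv2.COLOR_RGB2HSV)
    m=((s['z_map']>0)&(Z>.025)&(Z<zmax)&(P[...,0]>.3)).astype(np.uint8); m[300:]=0
    k,l,t,c=cv2.connectedComponentsWithStats(cv2.erode(m,np.ones((3,3),np.uint8))); out=[]
    for i in range(1,k):
        if t[i,4]<250: continue
        q=P[l==i]; zt=np.percentile(q[:,2],97); a=q[q[:,2]>zt-.008][:,:2]
        (x,y),r=cv2.minEnclosingCircle((a*1000).astype(np.float32)[:,None])
        out.append((np.array([x,y])/1000,round(zt,3),round(r),np.median(hsv[l==i],axis=0).astype(int),c[i].astype(int),t[i,:4]))
    return out
E
python3 - <<'E'
from h import *
s=dict(np.load('w2.npz')); s={k:(v if v.ndim else v.item()) for k,v in s.items()}
for b in blobs(s): print(*b)
E
```

```text
[0.65661987 0.06378802] 0.075 15 [ 25  29 112] [360   7] [342   0  40  20]
[ 0.6444563  -0.04487121] 0.061 25 [ 87 210  98] [447  20] [424   0  49  46]
[ 0.50370074 -0.28458929] 0.042 175 [ 17  44 195] [589 107] [498   0 142 251]
[0.50510657 0.38353943] 0.072 89 [ 11  25 112] [122 126] [ 58  52 127 156]
[0.56671399 0.17239522] 0.079 26 [ 14  70 180] [275  82] [254  58  45  50]
[ 0.54631818 -0.00658486] 0.061 25 [ 86 164 125] [412 100] [390  79  45  46]
[0.45945963 0.18053178] 0.079 26 [ 15  77 173] [272 169] [252 149  42  42]
[0.45621323 0.05343718] 0.062 26 [ 16  89 120] [365 170] [345 150  41  42]
[ 0.38823145 -0.06593707] 0.085 34 [103  39  79] [452 224] [421 195  63  67]
[0.36262753 0.09423437] 0.061 25 [ 85 138 141] [335 235] [317 216  38  39]
```

```bash
python3 - <<'E'
from h import *
manip.move_pose([.458,-.241,.42],[np.pi,0,np.radians(-43.75)])
s=wshot(); save(s,'w3'); print(readout.sense()['clock'])
hsv=cv2.cvtColor(s['frame'],cv2.COLOR_RGB2HSV); H,S,V=[hsv[...,i].astype(int) for i in range(3)]
for nm,m in [('terra',((H<12)|(H>172))&(S>110)&(V>90)),('blue',(H>100)&(H<125)&(S>120)&(V>70))]:
    m=m.copy(); m[310:]=0
    k,l,stt,c=cv2.connectedComponentsWithStats(m.astype(np.uint8)); i=1+np.argmax(stt[1:,4])
    v,u=np.where(l==i); q=onplane(s,np.c_[u,v],.04,s)[:,:2]; mu=q.mean(0); d=np.linalg.svd(q-mu,full_matrices=False)[2][0]
    t=(q-mu)@d; print(nm,stt[i],'mid',mu+d*(t.max()+t.min())/2,'len',np.ptp(t),'ang',np.degrees(np.arctan2(d[1],d[0])))
E
```

```text
12.9417
terra [   4   99   72   73 3667] mid [ 0.78694367 -0.01498166] len 0.0990848153483052 ang 110.06991799539308
blue [ 210   85  218    6 1108] mid [ 0.56403453 -0.34348315] len 0.2981627273369414 ang -134.05861515490602
```

View pics/w3.png

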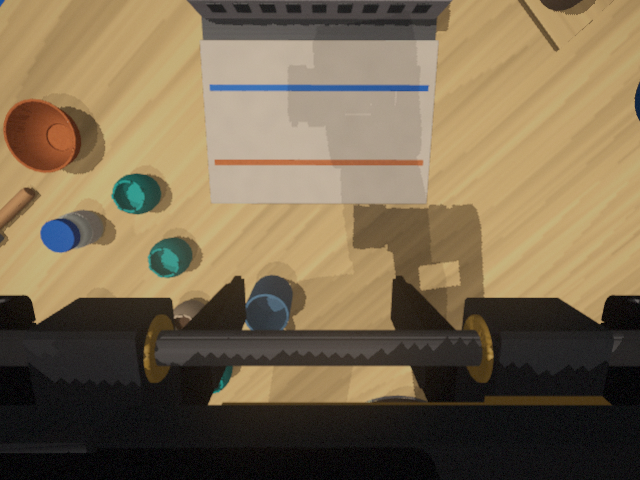

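The rack is clear: blue line y≈88 px, terracotta line y≈161 px, and the wrist fit agrees with the side view. Next: pick and place the pot.

```bash
cat >> h.py <<'E'
RY=np.radians(-43.9); RX=np.array([np.cos(RY),np.sin(RY)]); RV=np.array([-RX[1],RX[0]])
B0=np.array([.5646,-.3437]); T0=np.array([.4928,-.2744])
def pick(xy,zg,yaw,opening=.085):
    O=[np.pi,0,yaw]; manip.set_gripper(opening); manip.move_pose([*xy,.20],O)
    hit=manip.servo_line([*xy,zg-.008],speed=.15,guard=12); manip.set_gripper(0.0)
    st=readout.sense(); print('pick hit',hit,'w',st['gripper_width'],'F',st['grasp_force'])
    manip.servo_line([*xy,.22],speed=.25); st=readout.sense(); print('lifted w',st['gripper_width'],'t',st['clock'])
def place(xy,zg,yaw,opening=.08):
    O=[np.pi,0,yaw]; z=zg-.008+.04
    manip.move_pose([*xy,.22],O); manip.servo_line([*xy,z+.012],speed=.2)
    hit=manip.servo_line([*xy,z-.003],speed=.03,guard=4); st=readout.sense(); print('place hit',hit,st['eef_pos'],'want z',z,st['wrist_force'])
    manip.set_gripper(opening); manip.servo_line([*xy,.24],speed=.2); print('t',readout.sense()['clock'])
E
python3 - <<'E'
from h import *
pick([.4562,.0530],.031,np.radians(150))
place(B0,.031,RY+np.pi)
manip.move_pose([.42,.12,.40],[np.pi,0,0]); s=wshot(); save(s,'w4')
for b in blobs(s): print(*b)
E
```

```text
pick hit False w 0.05837874898079611 F 30.000849813222885
lifted w 0.058652087270483114 t 18.6917
place hit True [ 0.56442009 -0.34385905  0.06241304] want z 0.063 [-0.26082739 -1.0259893   1.73228439]
t 23.175
[0.65669159 0.06349353] 0.075 16 [ 27  29 109] [360   7] [341   0  41  20]
[ 0.64451807 -0.04488903] 0.061 25 [ 87 210  95] [446  20] [423   0  49  47]
[ 0.50408908 -0.28403854] 0.042 175 [ 17  45 191] [589 106] [496   0 144 251]
[0.50518878 0.38300833] 0.072 89 [ 11  26 109] [122 126] [ 58  53 126 156]
[0.56666003 0.17238879] 0.079 26 [ 14  70 175] [275  83] [253  59  46  49]
[ 0.54629968 -0.00661284] 0.061 25 [ 86 163 124] [411 101] [390  79  44  46]
[0.4592796  0.18046156] 0.079 26 [ 15  78 169] [271 169] [251 149  42  42]
[ 0.38798663 -0.06644044] 0.085 34 [103  39  77] [452 225] [420 196  63  66]
[0.36343793 0.09441171] 0.061 25 [ 85 136 137] [334 234] [316 216  39  39]
```

```bash
python3 - <<'E'
from h import *
pick([.4593,.1805],.042,RY+np.pi/2); place(T0-.05*RV,.042,RY+np.pi/2)
manip.move_pose([.42,.12,.40],[np.pi,0,0]); s=wshot(); save(s,'w5')
bb=[b for b in blobs(s) if b[1]>.07 and b[2]<30 and abs(b[3][0]-15)<5 and b[3][1]>50]
for b in bb: print(*b)
if len(bb)==1 and np.hypot(*(bb[0][0]-[.5667,.1724]))<.005:
    pick(bb[0][0],.042,RY+np.pi/2); place(T0+.05*RV,.042,RY+np.pi/2)
    manip.move_pose([.458,-.241,.42],[np.pi,0,RY]); s=wshot(); save(s,'w6')
    P=cloud(s,s); Z=P[...,2]
    for n,zl,zh in [('bk',.108,.13),('pot',.085,.105)]:
        m=((Z>zl)&(Z<zh)&(np.hypot(P[...,0]-.53,P[...,1]+.31)<.14)).astype(np.uint8); m[300:]=0
        k,l,t,c=cv2.connectedComponentsWithStats(m)
        for i in range(1,k):
            if t[i,4]<100: continue
            (x,y),r=cv2.minEnclosingCircle((P[l==i][:,:2]*1000).astype(np.float32)[:,None]); d=np.array([x,y])/1000-T0; print(n,'row xy',d@RX,d@RV,r,t[i],np.median(Z[l==i]))
E
```

```text
pick hit False w 0.053623714508708134 F 30.052630492136814
lifted w 0.054092912232600876 t 29.8833
place hit True [ 0.45841448 -0.3106393   0.07374607] want z 0.07400000000000001 [1.60104324 0.34395706 1.81739858]
t 34.575
[0.56675427 0.1722355 ] 0.079 26 [ 14  71 174] [275  82] [253  58  46  50]
pick hit False w 0.05401737776641511 F 30.01846548722824
lifted w 0.05432132395736479 t 40.4417
place hit True [ 0.52778258 -0.23862574  0.07365419] want z 0.07400000000000001 [ 0.91439394 -1.21992186  0.49522038]
t 44.875
bk row xy 0.000898195176704402 0.05013461945662863 26.948200225830078 [ 256  141   43   45 1476] 0.11590334681216188
bk row xy 0.0006823538953590752 -0.04993358308170984 27.002248764038086 [ 336  142   43   44 1483] 0.11585147956662112
pot row xy 0.09992114562487737 -0.0016860081512956454 28.378093719482422 [297  58  45  48 785] 0.09564982891684704
```

View pics/w6.png

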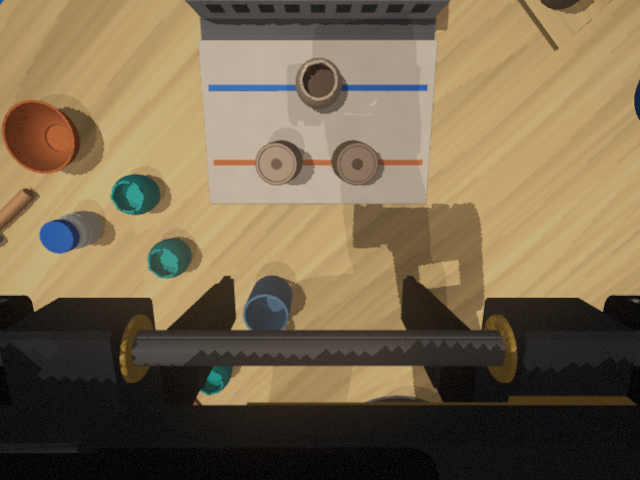

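All three sit on their lines within 2 mm: beakers at (277,163) and (357,163), the pot at (320,83). Next: the lever sequence.

```bash
python3 - <<'E'
from h import *
O=[np.pi,0,GY]
manip.move_pose([.42,.20,.36],O); manip.move_pose([*g(0,0),.24],O)
manip.servo_line([*g(0,0),ZK],speed=.15); manip.set_gripper(0)
print(readout.sense()['gripper_width'])
ok=True
for leg in [[(34,0),(34,28),(34,30.5)],[(34,28),(68,28),(68,0),(68,-2.5)],[(68,0),(102,0),(102,28),(102,30.5)]]:
    for i,p in enumerate(leg):
        if go(*p) and i<len(leg)-1: ok=False; break
    if not ok: break
    manip.wait(1.4); print('dwelt',lev())
if ok:
    manip.set_gripper(.07); p=readout.sense()['eef_pos']; manip.servo_line([p[0],p[1],.26],speed=.25)
    manip.move_pose([.40,.25,.38],[np.pi,0,np.radians(35)])
    s=wshot(); save(s,'w7'); s=snapshot('scene'); save(s,'scene1'); print(readout.sense()['clock'])
    a=cv2.imread('pics/w7.png'); b=cv2.imread('pics/scene1.png'); cv2.imwrite('pics/both.png',np.hstack([cv2.resize(a,(400,300)),cv2.resize(b,(400,300))]))
E
```

```text
0.03297573502648238
(34, 0) hit False at [34.5  0. ] F 2.6 -0.1 w 0.0333 t 51.3
(34, 28) hit False at [33.9 28.8] F 0.9 2.5 w 0.0335 t 51.9
(34, 30.5) hit False at [34.  30.4] F 1.3 0.2 w 0.0331 t 52.1
dwelt [34.  30.5]
(34, 28) hit False at [34.  28.1] F 2.0 1.6 w 0.0331 t 53.8
(68, 28) hit False at [68.6 27.9] F 2.5 2.1 w 0.0336 t 54.5
(68, 0) hit False at [68.  -0.8] F 1.3 -1.5 w 0.033 t 55.1
(68, -2.5) hit False at [68.  -2.4] F 2.1 0.5 w 0.0332 t 55.4
dwelt [68.  -2.5]
(68, 0) hit False at [68.  -0.1] F 2.9 -1.2 w 0.0334 t 57.0
(102, 0) hit False at [102.6   0. ] F 2.6 -0.8 w 0.0328 t 57.8
(102, 28) hit False at [101.9  28.9] F 2.3 1.5 w 0.0333 t 58.4
(102, 30.5) hit False at [102.   30.4] F 1.7 -0.7 w 0.033 t 58.6
dwelt [102.   30.5]
62.65
```

View pics/both.png

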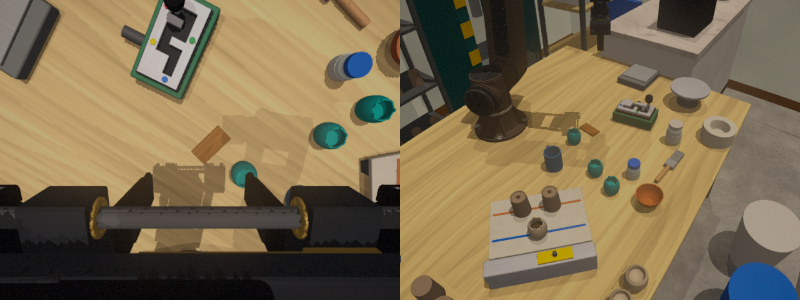

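The lever is at the red notch and the rows look in order. I'll do a final numeric check of the rows, then hand in.

```bash
python3 - <<'E'
from h import *
manip.move_pose([.458,-.241,.42],[np.pi,0,RY]); s=wshot()
P=cloud(s,s); Z=P[...,2]; R=[]
for n,zl,zh in [('bk',.108,.13),('pot',.085,.105)]:
    m=((Z>zl)&(Z<zh)&(np.hypot(P[...,0]-.53,P[...,1]+.31)<.14)).astype(np.uint8); m[300:]=0
    k,l,t,c=cv2.connectedComponentsWithStats(m)
    for i in range(1,k):
        if t[i,4]<400: continue
        (x,y),r=cv2.minEnclosingCircle((P[l==i][:,:2]*1000).astype(np.float32)[:,None]); d=np.array([x,y])/1000-T0; R.append((n,d@RX,d@RV))
print(R)
w=[(r[1],r[2]) for r in R]
if len(w)==3 and np.allclose(w,[(0,.05),(0,-.05),(.1,0)],atol=.004): print(ticket.close_job())
E
```

```text
[('bk', np.float64(0.0007748683248469321), np.float64(0.05015257049753065)), ('bk', np.float64(0.0008038655367149684), np.float64(-0.049979751630404246)), ('pot', np.float64(0.09999123263290277), np.float64(-0.0019779280268988064))]
the job is handed in; nothing more can be done
None
```

The job is done and handed in: the two beakers and one pot found in this run stand on their lines to within about 2 mm, and the lever stopped over a second each in yellow, green and red and was left in red.

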